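# Seat the slow cooker's lid and snap its two carrying clips shut

## Robot

A 6-joint arm with a two-finger parallel gripper is mounted at the origin on a cart in front of the work surface, level with it; the furniture and walls round the work are solid. World frame = base frame: x ahead of the robot, y to its left, z up, the work surface at z = 0. Lengths are in m, angles in rad, forces in N, time in s.
With the tool pointing down it reaches from about 0.25 to 0.775 m from the base axis. Payload 4 kg.
Tool frame: the origin (TCP) lies at the very end of the fingers, on their centre line; the grasp point (between the pads) lies 19 mm behind it (robot.tcp_to_grasp is the distance from the TCP to the grasp point, in m); z points along the fingers, y is the line along which they close (so a half turn about z gives the same grasp; the last joint's range is limited). The gripper opens to 94 mm and grips with 3 to 60 N. Pads are 16 mm wide; open, the fingers measure 119 mm over their backs; the gripper's body (75 mm by 177 mm) begins 78 mm behind the grasp point.
Start: joints at [-1.265, 0.087, 1.371, -0, 1.684, -0.103], TCP at [0.219, -0.505, 0.206] pointing down, gripper open.
Joint ranges: [-3.1, 3.1], [-0.76, 2.03], [0.27, 2.55], [-1.08, 4.22], [0.17, 2.65], [-2.57, 2.57]. Speed limits (rad/s): [2.79, 2.79, 3.14, 3.14, 3.14, 3.14].

## Interface

Orientations are given as [roll, pitch, yaw] about the fixed x, y, z axes, in that order (R = Rz(yaw) Ry(pitch) Rx(roll)).
In Python, from bench import robot, cams, ticket gives the robot as it stands (robot), with the cameras (cams) and the job (ticket).
- The arm moves only by the shell command python3 nudge.py 'ROWS'. ROWS is a JSON list of rows, 1 to 20 of them, each of 5 numbers: the finger opening in m, then dx, dy, dz in m, then a turn about the tool's z in rad; each row shifts and turns the commanded pose from where the row before left it, along the tool's axes as they then stand; what a row does not reach is not made up. A row lasts 1/12 s, in which the tool goes at most 0.0417 m and 0.125 rad, less where a joint would pass 70% of its speed; a pose out of reach is approached as far as the arm can. The fingers move at their own pace and stop on an object; the grip force is fixed at half the most. Time passes only in rows, so rows that do not move let the fingers close. It prints the time, the measured TCP pose, the force, the opening and the grip force at its end. Input that does not fit is refused with a message, and nothing moves.
- robot.get_obs(): the state, without advancing time (a new reading comes with each control period).
- cams.snapshot(name): name is "scene" or "top" or "wrist"; returns a dict with "color" (420x560x3 uint8, blue, green, red), "fx", "fy", "cx", "cy" (pixels), "extrinsics" (4x4, takes a point from world to camera coordinates). Camera axes: x right, y down, z forward; pixel columns grow to the right and rows downward; lengths in m; the calibration is good to about 2 mm. A picture is of the moment at which its call begins. There is no depth.
- ticket.close_job(): hands the job in; it is judged then, once.
The state is a dict: "time": time; "joint_positions": joint angles; "qvel": joint speeds; "joint_torque": joint torques, N m; "tool_pos": TCP position; "ee_rot": TCP orientation; "wrist_force": force on the tool from outside, world axes, zero at the start; "wrist_torque": the same for the moment, N m; "width": finger opening in m; "finger_force": force on a finger pad.
Only numpy, scipy, OpenCV 4.12 (cv2) and the standard library are available. Lean on these libraries where they do the work, as an engineer would, in place of code of your own. Each camera call takes 0.05 s, during which the arm holds its last target. There are 200 camera calls.

## Task

Make the slow cooker ready to be carried out: with the fingertips, gently push its glass lid, which sits askew, back until it drops fully into the rim, and only then flip the two red-tabbed side clips up and over so that each snaps shut on the lid's edge. Only push: do not pick up or lift the lid, and leave the things standing around undisturbed.

Things in the scene. Friction and masses are not known exactly. Their poses are not given: they have to be found in the camera images.
- cooker: round steel slow cooker, fixed, 200 mm across, 145 mm high to the rim of its dark crock (opening 179 mm). Origin: under its centre on the worktop; z up, -x towards its dial, +y to its left clip. Black carrying handles stand out at +y and -y, to 152 mm from the axis, 58 to 74 mm above the worktop, below the clips.
- lid: loose round glass lid, 210 mm across its 5 mm steel-bound edge, 0.45 kg. Below the edge a tapered skirt, 12 mm deep, 173 mm wide at the top and 166 mm at the foot. Origin: centre of the skirt's underside, z up. Seated it is level, its origin 134 mm above the worktop, within 4 mm of the cooker's axis. At the start it is shifted 8 to 13 mm towards the dial, skirt up on the rim.
- lid_knob (a point): middle of the lid's black knob, 54 mm above the lid's origin on its axis; the knob is 38 mm wide here, narrower below (21 mm, 43 mm above the origin), its top is 63 mm above the lid's origin.
- clip_left (a joint): hinge of the left clip (on the cooker's +y side), rad. Pivot: level, 120 mm out from the cooker's axis, 95 mm above the worktop. 0 = swung out on its stop, leaning 0.85 rad from upright; 0.85 = upright, hook pressed on the lid's edge. An over-centre spring drives it out below 0.42 and shut above, so it snaps over; the tab needs about 2 N.
- clip_right (a joint): hinge of the right clip (on the cooker's -y side), rad. Pivot: level, 120 mm out from the cooker's axis, 95 mm above the worktop. 0 = swung out on its stop, leaning 0.85 rad from upright; 0.85 = upright, hook pressed on the lid's edge. An over-centre spring drives it out below 0.42 and shut above, so it snaps over; the tab needs about 2 N.
- clip_left_tab (a point): middle of the outward face of the left clip's red grip tab (34 mm wide, 34 mm long, 7 mm thick), 75 mm from the clip's pivot; the tab's end is 11 mm farther. Swung out, it stands about 180 mm from the cooker's axis and 140 mm above the worktop; it rises as it swings in; shut, about 126 mm out and 170 mm up.
- clip_right_tab (a point): middle of the outward face of the right clip's red grip tab (34 mm wide, 34 mm long, 7 mm thick), 75 mm from the clip's pivot; the tab's end is 11 mm farther. Swung out, it stands about 180 mm from the cooker's axis and 140 mm above the worktop; it rises as it swings in; shut, about 126 mm out and 170 mm up.
- keys: small bunch of keys on a blue tag lying flat, 101x122x8 mm; origin under its middle. Bystander.
- teal_mug: teal mug, 83x117x94 mm; origin under its middle. Bystander.
- coffee_jar: glass jar with a red cap, 68 mm across, 125 mm tall; origin under its middle. Bystander.
- lemon: lemon, 72x57x58 mm; origin under its middle. Bystander.
- garlic: head of garlic, 60 mm across, 59 mm tall; origin under its middle. Bystander.

How it is judged:
By the outcome, as a careful person would: the job done as asked, in the order asked, and still so for the second after the job is handed in, with the robot touching nothing.
It also fails if it takes over 64 s, if anything falls off the work surface, if the arm or the gripper's body presses on something with over 40 N, if the wrist force passes 120 N, or if a joint passes its speed limit or range.

## Working session

There is one attempt and no reset: what is moved stays moved. The work goes in short steps, Python scripts to look and compute and a shell command to move; the robot and the scene stay as the last step left them, time stands still between calls to the robot, and variables do not carry over. Pictures are saved under pics/ and viewed, at most 10 in all, crops included, and the job is handed in when it is done.

```bash
ls; mkdir -p pics
cat > h.py <<'E'
import cv2,numpy as np
from bench import robot, cams, ticket
def snap(n,f):
    s=cams.snapshot(n); cv2.imwrite(f'pics/{f}.png',s['color']); np.save(f'pics/{f}.npy',dict(s),allow_pickle=True); return s
def ray(s,u,v):
    E=np.array(s['extrinsics']); R,t=E[:3,:3],E[:3,3]
    return -R.T@t, R.T@np.array([(u-s['cx'])/s['fx'],(v-s['cy'])/s['fy'],1])
def plane(s,u,v,z):
    o,d=ray(s,u,v); return o+d*(z-o[2])/d[2]
def proj(s,p):
    E=np.array(s['extrinsics']); c=E[:3,:3]@np.array(p)+E[:3,3]
    return s['fx']*c[0]/c[2]+s['cx'],s['fy']*c[1]/c[2]+s['cy']
E
python3 - <<'E'
from h import *
a=snap('scene','s0');b=snap('top','t0')
for s in(a,b): print(ray(s,280,210),s['fx'])
print(robot.get_obs())
E
```

```text
bench.py
nudge.py
pics
(array([0.17707294, 0.49033137, 0.88726139]), array([ 0.40113156, -0.50520118, -0.7644423 ])) 393.98195671570295
(array([0.36441506, 0.03848164, 1.37053926]), array([ 0.18248475, -0.03122761, -0.98274004])) 526.2176930114762
{'time': 0.1, 'joint_positions': array([-1.26509262e+00,  8.78695810e-02,  1.37206456e+00, -2.51247104e-05,
        1.68360559e+00, -1.03098970e-01]), 'qvel': array([-3.34609223e-05, -1.16905866e-03, -4.52717433e-03,  6.57259363e-04,
       -9.12986670e-04, -1.15115010e-03]), 'joint_torque': array([ 2.17719346e-03, -3.41253233e+01, -3.03302658e+01,  7.19848112e-02,
        3.04152304e-02, -9.35265689e-05]), 'tool_pos': array([ 0.21847232, -0.50421821,  0.20444708]), 'ee_rot': array([-3.13965334e+00, -1.75548493e-04,  4.08799699e-01]), 'wrist_force': array([ 0.25436801,  0.22229885, -0.16991208]), 'wrist_torque': array([ 0.0408512 , -0.02301476, -0.01162296]), 'finger_force': 0.0, 'width': 0.09355009184936261}
```

View pics/s0.png

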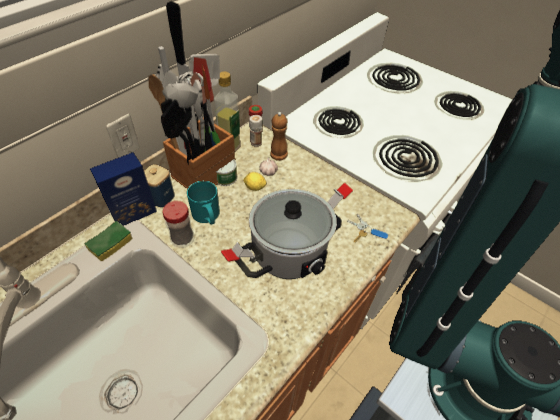

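View pics/t0.png

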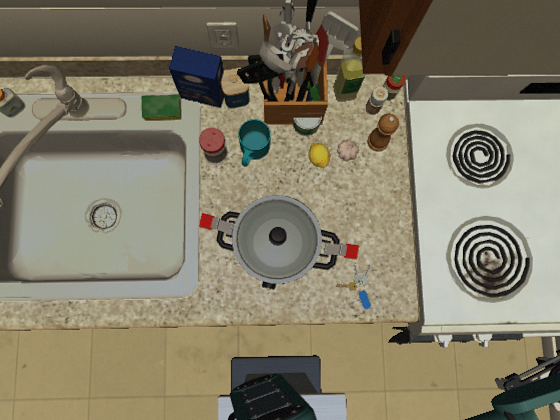

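The scene view shows the cooker at about (292,230). In the top view the knob is near (278,236), the red tabs near (206,221) and (351,251), and the dial near (268,284). Next I'll measure these.

```bash
cat >> h.py <<'E'
def load(f): return np.load(f'pics/{f}.npy',allow_pickle=True).item()
def blobs(s,red,box):
    c=s['color'].astype(int); b,g,r=c[...,0],c[...,1],c[...,2]
    m=((r>110)&(g<60)&(b<60)) if red else (c.max(2)<60)
    k=np.zeros_like(m); x0,y0,x1,y1=box; k[y0:y1,x0:x1]=1
    n,_,st,ce=cv2.connectedComponentsWithStats((m&k).astype(np.uint8))
    return [(ce[i].round(2),st[i].tolist()) for i in range(1,n) if st[i][4]>25]
def tri(s1,p1,s2,p2):
    o1,d1=ray(s1,*p1);o2,d2=ray(s2,*p2)
    A=np.c_[d1,-d2];t=np.linalg.lstsq(A,o2-o1,rcond=None)[0]
    a,b=o1+t[0]*d1,o2+t[1]*d2
    return ((a+b)/2).round(4),np.linalg.norm(a-b).round(4)
E
python3 - <<'E'
from h import *
a,b=load('s0'),load('t0')
S=blobs(a,1,(210,170,370,280));T=blobs(b,1,(190,200,370,270))
print(S,T)
K=blobs(a,0,(278,195,308,225)),blobs(b,0,(262,222,296,252));print(K)
ts=sorted(T,key=lambda x:x[0][0]);ss=sorted(S,key=lambda x:x[0][0])
L=tri(a,ss[0][0],b,ts[0][0]);R=tri(a,ss[-1][0],b,ts[-1][0]);print(L,R)
print('knob',tri(a,K[0][0][0],b,K[1][0][0]))
c=(L[0]+R[0])/2;v=L[0]-R[0];print('c',c,'dist',np.linalg.norm(v[:2]),'yaw',np.arctan2(-v[0],v[1]))
for n,s,bx in(('cs',a,(200,160,390,300)),('ct',b,(180,170,380,320))):
    x0,y0,x1,y1=bx;cv2.imwrite(f'pics/{n}.png',cv2.resize(s['color'][y0:y1,x0:x1],None,fx=4,fy=4,interpolation=3)[:600,:800])
E
```

```text
[(array([344.49, 190.21]), [338, 184, 14, 15, 111]), (array([229.36, 255.08]), [222, 250, 17, 11, 114])] [(array([205.82, 220.88]), [199, 214, 15, 16, 158]), (array([351.32, 250.89]), [344, 244, 15, 15, 154])]
([(array([292.52, 209.65]), [284, 201, 17, 18, 254])], [(array([277.26, 235.59]), [269, 227, 17, 18, 248])])
(array([0.5684, 0.1746, 0.1388]), np.float64(0.0026)) (array([ 0.491 , -0.1672,  0.1399]), np.float64(0.0035))
knob (array([0.5243, 0.0078, 0.1876]), np.float64(0.002))
c [0.5297  0.0037  0.13935] dist 0.35045399127417565 yaw -0.22269244629161974
```

View pics/ct.png

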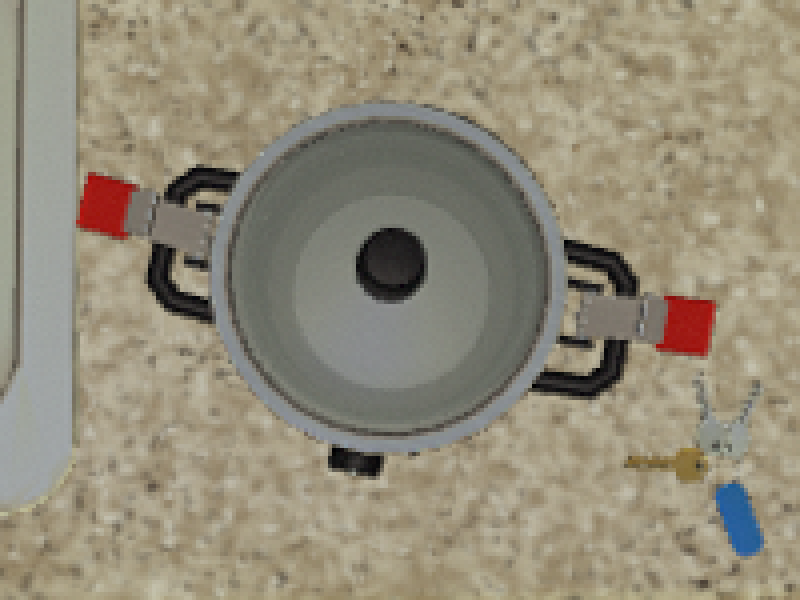

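View pics/cs.png

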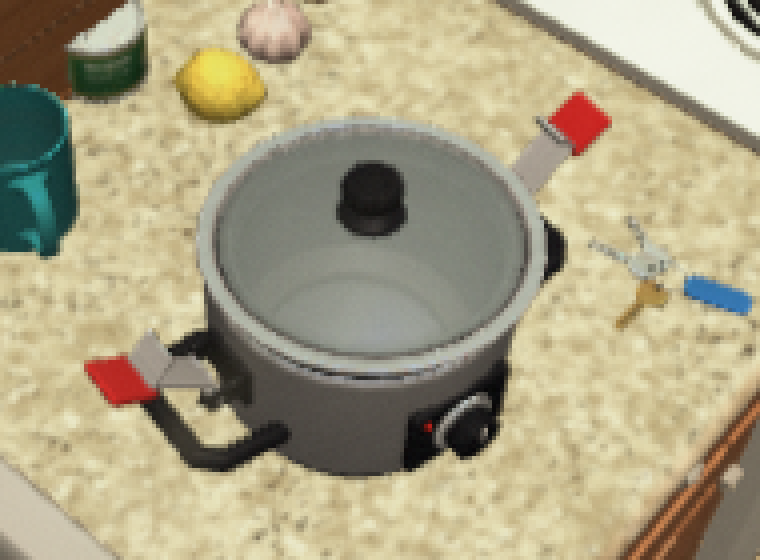

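The top crop confirms the dial near (268,285) and the clips on the y axis. The scene crop shows the lid gap on the dial side. I'll take the cooker centre as about (0.530, 0.004) with yaw −0.223. The plan is to push the knob from the dial side with the fingers closed.

```bash
python3 nudge.py '[[0,0,0,-0.005,0.125],[0,0,0,-0.005,0.125],[0,0,0,-0.005,0.125],[0,0,0,-0.005,0.125],[0,0,0,-0.005,0.125],[0,0,0,0,0.007]]'; python3 nudge.py '[[0,0.0084,-0.0354,0,0],[0,0.0084,-0.0354,0,0],[0,0.0084,-0.0354,0,0],[0,0.0084,-0.0354,0,0],[0,0.0084,-0.0354,0,0],[0,0.0084,-0.0354,0,0],[0,0.0084,-0.0354,0,0],[0,0.0084,-0.0354,0,0],[0,0.0084,-0.0354,0,0],[0,0.0084,-0.0354,0,0],[0,0.0084,-0.0354,0,0],[0,0.0084,-0.0354,0,0],[0,0.0084,-0.0354,0,0],[0,0.0084,-0.0354,0,0],[0,0.0084,-0.0354,0,0],[0,0.0084,-0.0354,0,0],[0,0,0,0,0],[0,0,0,0,0]]'
```

```text
time: 0.6
tool_pos: [0.2187, -0.505, 0.2311]
ee_rot: [3.141, -0.001, -0.226]
wrist_force: [-0.2, -1.1, -0.2]
width: 0.0575
finger_force: 0.0
time: 2.1
tool_pos: [0.4749, 0.0194, 0.2295]
ee_rot: [3.141, 0.002, -0.217]
wrist_force: [-0.3, -0.6, -0.0]
width: 0.0004
finger_force: 0.0
```

```bash
python3 nudge.py '[[0,0,0,0.016,0],[0,0,0,0.016,0],[0,0,0,0.014,0],[0,0,0,0,0],[0,0,0,0,0]]'; python3 nudge.py '[[0,0.005,0,0,0],[0,0.005,0,0,0],[0,0.004,0,0,0],[0,0,0,0,0],[0,0,0,0,0]]'
python3 - <<'E'
from h import *
s=snap('scene','s1');cv2.imwrite('pics/cs1.png',cv2.resize(s['color'][150:300,200:390],None,fx=4,fy=4,interpolation=3))
E
```

```text
time: 2.52
tool_pos: [0.4741, 0.0167, 0.1837]
ee_rot: [3.141, 0.002, -0.224]
wrist_force: [-0.4, 0.3, 0.2]
width: 0.0004
finger_force: 0.0
time: 2.93
tool_pos: [0.4892, 0.0146, 0.1849]
ee_rot: [3.142, -0.001, -0.223]
wrist_force: [0.5, -0.2, -0.5]
width: 0.0005
finger_force: 0.0
```

View pics/cs1.png

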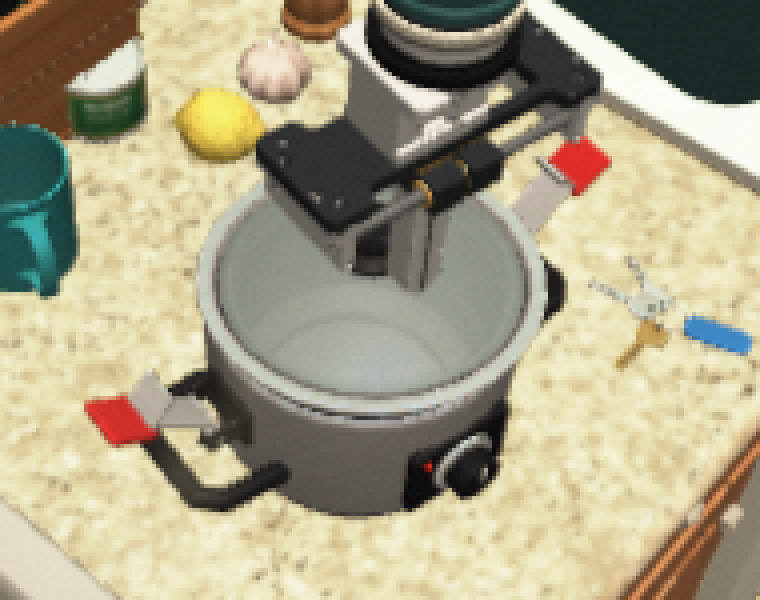

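The single finger stack is now just on the dial side of the knob, at about (370,262) in the crop, and nothing else is touched. I'll start pushing gently.

```bash
for i in 1; do python3 nudge.py '[[0,0.002,0,0,0],[0,0.002,0,0,0],[0,0.002,0,0,0],[0,0,0,0,0]]'; done; python3 nudge.py '[[0,0.002,0,0,0],[0,0.002,0,0,0],[0,0,0,0,0]]'; python3 nudge.py '[[0,0.002,0,0,0],[0,0,0,0,0]]'; python3 nudge.py '[[0,0.002,0,0,0],[0,0,0,0,0]]'
```

```text
time: 3.32
tool_pos: [0.4949, 0.0134, 0.1844]
ee_rot: [3.141, -0.0, -0.223]
wrist_force: [-0.5, 0.5, 0.1]
width: 0.0
finger_force: 0.0
time: 3.57
tool_pos: [0.4986, 0.0125, 0.1843]
ee_rot: [3.141, 0.0, -0.223]
wrist_force: [-1.0, 0.6, 0.3]
width: 0.0
finger_force: 0.1
time: 3.73
tool_pos: [0.5005, 0.0121, 0.1842]
ee_rot: [3.141, 0.0, -0.223]
wrist_force: [-0.0, 0.0, -0.6]
width: 0.0003
finger_force: 0.2
time: 3.9
tool_pos: [0.5025, 0.0117, 0.1842]
ee_rot: [3.142, 0.0, -0.223]
wrist_force: [0.4, -0.4, -0.6]
width: 0.0005
finger_force: 0.0
```

```bash
python3 nudge.py '[[0,0.002,0,0,0],[0,0,0,0,0]]';python3 nudge.py '[[0,0.002,0,0,0],[0,0,0,0,0]]'; python3 nudge.py '[[0,0.002,0,0,0],[0,0,0,0,0]]'
python3 - <<'E'
from h import *
s=snap('scene','s2');t=snap('top','t2')
a=cv2.resize(s['color'][150:300,200:390],None,fx=3,fy=3,interpolation=3)[:,:400]
a=cv2.resize(s['color'][175:300,240:340],None,fx=4,fy=4,interpolation=3);b=cv2.resize(t['color'][180:305,230:330],None,fx=4,fy=4,interpolation=3)
cv2.imwrite('pics/c2.png',np.hstack([a,b]))
E
```

```text
time: 4.07
tool_pos: [0.5035, 0.0112, 0.1843]
ee_rot: [3.141, 0.002, -0.223]
wrist_force: [-3.1, -0.1, 1.1]
width: 0.0005
finger_force: 1.9
time: 4.23
tool_pos: [0.5039, 0.0111, 0.1842]
ee_rot: [3.141, 0.006, -0.223]
wrist_force: [-8.4, 1.2, 1.7]
width: 0.0004
finger_force: 4.0
time: 4.4
tool_pos: [0.5041, 0.011, 0.1842]
ee_rot: [3.14, 0.01, -0.223]
wrist_force: [-13.1, 2.0, 5.0]
width: 0.0005
finger_force: 6.1
```

View pics/c2.png

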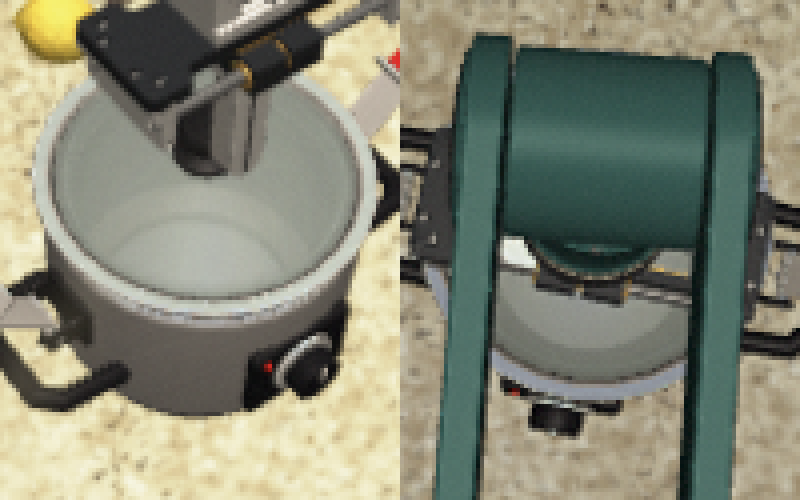

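The force rises with no motion, so the lid has probably dropped in and reached the far wall. In the picture the dark gap at (190,318) looks closed. I'll back off and measure.

```bash
python3 nudge.py '[[0,-0.006,0,0,0],[0,-0.01,0,0,0],[0,-0.015,0,0,0],[0,-0.01,0,-0.02,0],[0,0,0,-0.03,0],[0,-0.04,0,-0.02,0],[0,-0.04,0,0,0],[0,-0.04,0,0,0],[0,-0.04,0,0,0],[0,0,0,0,0]]'
python3 - <<'E'
from h import *
s=snap('scene','s3');t=snap('top','t3')
K=blobs(s,0,(278,195,308,225)),blobs(t,0,(262,215,296,250));print(K)
try: print('knob',tri(s,K[0][0][0],t,K[1][0][0]))
except Exception as e: print(e)
a=np.hstack([cv2.resize(load(f)['color'][180:290,240:340],None,fx=4,fy=4,interpolation=3) for f in('s0','s3')])
cv2.imwrite('pics/c3.png',a)
E
```

```text
time: 5.33
tool_pos: [0.3108, 0.0554, 0.2548]
ee_rot: [-3.14, -0.005, -0.221]
wrist_force: [0.6, 1.1, -0.1]
width: 0.0008
finger_force: 0.0
([(array([291.39, 209.41]), [283, 201, 17, 18, 234])], [(array([278.88, 233.21]), [271, 225, 17, 18, 214])])
knob (array([0.5307, 0.0038, 0.1798]), np.float64(0.0022))
```

View pics/c3.png

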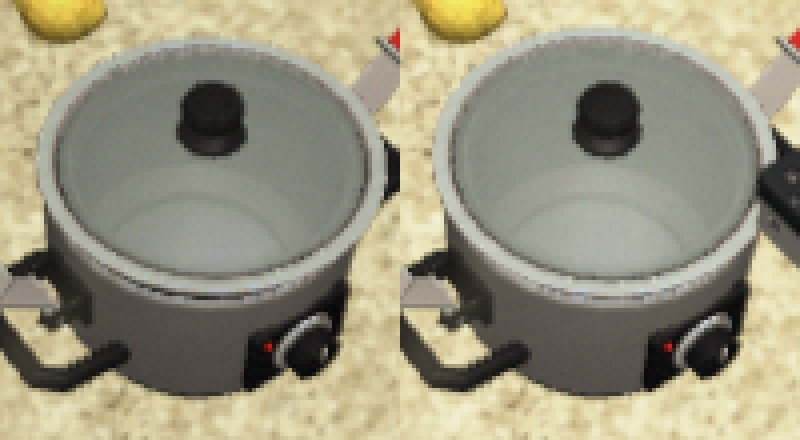

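The lid is seated: the knob is now at (0.5307, 0.0038), about 1 mm from the axis and 8 mm lower, and the dark gap is gone in the right half of the picture. Next is the right clip.

```bash
python3 nudge.py '[[0,0.025,0.0252,0,0],[0,0.025,0.0252,0,0],[0,0.025,0.0252,0,0],[0,0.025,0.0252,0,0],[0,0.025,0.0252,0,0],[0,0.025,0.0252,0,0],[0,0.025,0.0252,0,0],[0,0.025,0.0252,0,0],[0,0.025,0.0252,0,0],[0,0,0,0,0],[0,0,0,0.03,0],[0,0,0,0.03,0],[0,0,0,0.03,0],[0,0,0,0.025,0],[0,0,0,0,0],[0,0,0,0,0]]'
python3 - <<'E'
from h import *
p=robot.get_obs()['tool_pos']-[.530,.0037,0];print(p@[.975,-.221,0],p@[.221,.975,0],p[2])
E
```

```text
time: 6.77
tool_pos: [0.4836, -0.2165, 0.1361]
ee_rot: [-3.14, 0.004, -0.223]
wrist_force: [0.5, -0.0, 0.9]
width: 0.0008
finger_force: 0.0
0.003427142091032017 -0.2249711902965112 0.1361335588201656
```

```bash
python3 nudge.py '[[0,-0.003,-0.008,0,0],[0,0,-0.008,0,0],[0,0,-0.008,0,0],[0,0,-0.008,0,0],[0,0,-0.006,0,0],[0,0,-0.006,0,0],[0,0,0,0,0]]'; python3 nudge.py '[[0,0,-0.006,0,0],[0,0,-0.006,0,0],[0,0,-0.006,0,0],[0,0,-0.006,0,0],[0,0,-0.006,0,0],[0,0,-0.006,0,0],[0,0,0,0,0]]'; python3 nudge.py '[[0,0,-0.003,0,0],[0,0,0,0,0]]';python3 nudge.py '[[0,0,-0.003,0,0],[0,0,0,0,0]]'
```

```text
time: 7.35
tool_pos: [0.4903, -0.1844, 0.148]
ee_rot: [3.114, -0.01, -0.227]
wrist_force: [-14.8, -22.9, 22.7]
width: 0.0003
finger_force: 16.6
time: 7.93
tool_pos: [0.4975, -0.1585, 0.1662]
ee_rot: [3.095, -0.024, -0.232]
wrist_force: [-41.9, -28.5, 82.1]
width: 0.0002
finger_force: 42.6
time: 8.1
tool_pos: [0.4987, -0.1538, 0.1681]
ee_rot: [3.099, -0.026, -0.232]
wrist_force: [-43.8, -24.5, 87.3]
width: 0.0005
finger_force: 43.5
time: 8.27
tool_pos: [0.5, -0.1489, 0.1698]
ee_rot: [3.103, -0.027, -0.231]
wrist_force: [-45.1, -20.1, 93.2]
width: 0.0003
finger_force: 43.9
```

```bash
python3 nudge.py '[[0,0,0.004,-0.012,0],[0,0,0,-0.012,0],[0,0,0,-0.01,0],[0,0,0,0,0]]'
python3 - <<'E'
from h import *
s=snap('scene','s4');t=snap('top','t4')
cv2.imwrite('pics/c4.png',np.hstack([cv2.resize(s['color'][130:260,270:370],None,fx=4,fy=4,interpolation=3),cv2.resize(t['color'][190:320,300:400],None,fx=4,fy=4,interpolation=3)]))
E
```

```text
time: 8.6
tool_pos: [0.5006, -0.1356, 0.1745]
ee_rot: [3.141, -0.004, -0.222]
wrist_force: [0.5, -0.0, -0.7]
width: 0.0003
finger_force: 0.0
```

View pics/c4.png

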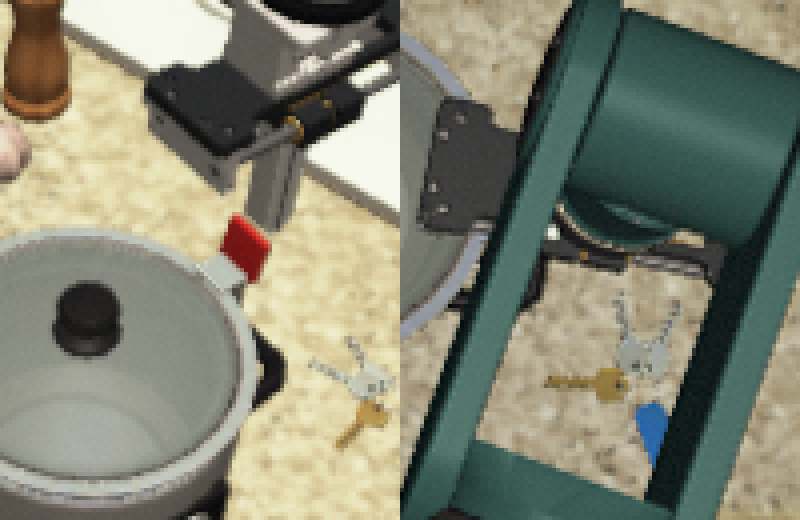

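The right clip is upright and hooked on the lid edge (tab at about (245,250) in the crop). The tab end rose along the finger and loaded it upward, so for the left clip I'll follow the arc upward. Now I'll move over.

```bash
python3 nudge.py '[[0,0,0.02,0,0],[0,0,0,-0.03,0],[0,0,0,-0.03,0],[0,0,0,-0.025,0],[0,0,-0.0381,0,0],[0,0,-0.0381,0,0],[0,0,-0.0381,0,0],[0,0,-0.0381,0,0],[0,0,-0.0381,0,0],[0,0,-0.0381,0,0],[0,0,-0.0381,0,0],[0,0,-0.0381,0,0],[0,0,-0.0381,0,0],[0,0,-0.0381,0,0],[0,0,0,0,0],[0,0,0,0,0]]'
python3 - <<'E'
from h import *
p=robot.get_obs()['tool_pos']-[.530,.0037,0];print(p@[.975,-.221,0],p@[.221,.975,0],p[2])
E
```

```text
time: 10.03
tool_pos: [0.5782, 0.2183, 0.2528]
ee_rot: [3.138, 0.006, -0.219]
wrist_force: [1.1, -1.1, -0.3]
width: 0.0008
finger_force: 0.0
-0.00041430019469205294 0.21988595123339721 0.25278652520487627
```

```bash
python3 nudge.py '[[0,0,0,0.03,0],[0,0,0,0.03,0],[0,0,0,0.03,0],[0,0,0,0.020,0],[0,0,0,0,0],[0,0,0,0,0]]'; python3 nudge.py '[[0,0,0.007,0,0],[0,0,0.007,0,0],[0,0,0.006,0,0],[0,0,0,0,0]]'; python3 nudge.py '[[0,0,0.004,-0.0035,0],[0,0,0.004,-0.0035,0],[0,0,0,0,0]]'
```

```text
time: 10.53
tool_pos: [0.5779, 0.2145, 0.1448]
ee_rot: [3.139, 0.004, -0.224]
wrist_force: [-0.3, 0.2, 0.3]
width: 0.0009
finger_force: 0.0
time: 10.87
tool_pos: [0.5755, 0.195, 0.1491]
ee_rot: [-3.141, -0.003, -0.225]
wrist_force: [0.3, 0.2, 0.4]
width: 0.0004
finger_force: 0.0
time: 11.12
tool_pos: [0.5736, 0.1881, 0.1557]
ee_rot: [-3.141, -0.002, -0.224]
wrist_force: [0.2, 0.0, -0.6]
width: 0.0002
finger_force: 0.0
```

The tip is skimming just above the tab's end, so I'll back out, lower it and try again.

```bash
python3 nudge.py '[[0,0,-0.012,-0.003,0],[0,0,-0.013,0,0],[0,0,0,0.01,0],[0,0,0,0.011,0],[0,0,0,0,0],[0,0,0,0,0]]'; python3 nudge.py '[[0,0,0.006,0,0],[0,0,0.006,0,0],[0,0,0,0,0]]'; python3 nudge.py '[[0,0,0.004,-0.001,0],[0,0,0.004,-0.002,0],[0,0,0,0,0]]'
```

```text
time: 11.62
tool_pos: [0.5773, 0.2128, 0.1335]
ee_rot: [3.139, 0.004, -0.223]
wrist_force: [0.6, 0.8, 0.5]
width: 0.0006
finger_force: 0.0
time: 11.87
tool_pos: [0.5762, 0.2005, 0.137]
ee_rot: [-3.141, -0.001, -0.224]
wrist_force: [-0.2, -0.0, 1.0]
width: 0.0008
finger_force: 0.0
time: 12.12
tool_pos: [0.5753, 0.1961, 0.1422]
ee_rot: [-3.134, -0.004, -0.222]
wrist_force: [1.0, 7.9, 3.3]
width: 0.0004
finger_force: 3.9
```

```bash
python3 nudge.py '[[0,0,0.004,-0.003,0],[0,0,0.004,-0.003,0],[0,0,0,0,0]]'; python3 nudge.py '[[0,0,0.004,-0.003,0],[0,0,0.004,-0.003,0],[0,0,0,0,0]]'
```

```text
time: 12.37
tool_pos: [0.5738, 0.189, 0.1496]
ee_rot: [-3.132, -0.005, -0.222]
wrist_force: [-1.0, 8.1, 7.0]
width: 0.0004
finger_force: 5.4
time: 12.62
tool_pos: [0.572, 0.181, 0.1563]
ee_rot: [-3.132, -0.006, -0.222]
wrist_force: [-0.5, 8.2, 9.4]
width: 0.0006
finger_force: 5.9
```

Forces are small and the tip is following the clip. I'll keep going.

```bash
python3 nudge.py '[[0,0,0.004,-0.003,0],[0,0,0.004,-0.0025,0],[0,0,0.004,-0.002,0],[0,0,0,0,0]]'; python3 nudge.py '[[0,0,0.005,-0.002,0],[0,0,0.005,-0.0015,0],[0,0,0.005,-0.001,0],[0,0,0,0,0]]'; python3 nudge.py '[[0,0,0.005,0,0],[0,0,0.005,0,0],[0,0,0,0,0]]'
```

```text
time: 12.95
tool_pos: [0.5692, 0.1681, 0.1641]
ee_rot: [-3.135, -0.006, -0.222]
wrist_force: [-2.4, 5.8, 11.8]
width: -0.0001
finger_force: 5.7
time: 13.28
tool_pos: [0.566, 0.1513, 0.1677]
ee_rot: [-3.139, -0.007, -0.224]
wrist_force: [1.2, 0.1, -0.5]
width: 0.0002
finger_force: 0.0
time: 13.53
tool_pos: [0.5629, 0.1432, 0.1637]
ee_rot: [-3.136, -0.001, -0.223]
wrist_force: [0.5, 5.6, 2.9]
width: 0.0003
finger_force: 2.8
```

The left clip snapped over, and the 5.6 N shows the tip against the shut tab. I'll retreat outward and up, then go clear of the cooker and inspect.

```bash
python3 nudge.py '[[0,0,-0.015,0,0],[0,0,-0.02,0,0],[0,0,0,-0.03,0],[0,0,0,-0.03,0],[0,0,0,-0.03,0],[0,-0.04,0,0,0],[0,-0.04,0,0,0],[0,-0.04,0,0,0],[0,-0.04,0,0,0],[0,-0.04,0,0,0],[0,-0.04,0,0,0],[0,0,0,0,0],[0,0,0,0,0]]'
python3 - <<'E'
from h import *
s=snap('scene','s5');t=snap('top','t5')
S=sorted(blobs(s,1,(230,150,350,280)),key=lambda x:x[0][0]);print(S)
K=blobs(s,0,(278,195,308,225)),blobs(t,0,(262,215,296,250))
try: print('knob',tri(s,K[0][0][0],t,K[1][0][0]))
except Exception as e: print(e)
R=np.array([.221,.975,0]);c=np.array([.53,.0037,.17])
for k in(.126,-.126): print([np.round(proj(q,c+k*R)) for q in(s,t)])
print(blobs(t,1,(190,200,370,270)))
cv2.imwrite('pics/c5.png',np.hstack([cv2.resize(q,(400,420),interpolation=3) for q in (s['color'][155:295,220:353],t['color'][165:305,210:343])]))
E
```

```text
time: 14.62
tool_pos: [0.3349, 0.2294, 0.2529]
ee_rot: [3.141, -0.001, -0.221]
wrist_force: [0.4, -0.5, -0.5]
width: 0.0007
finger_force: 0.0
[(array([247.05, 236.62]), [243, 231, 10, 12, 39])]
knob (array([0.5284, 0.0031, 0.1834]), np.float64(0.0059))
[array([247., 237.]), array([226., 223.])]
[array([331., 190.]), array([333., 246.])]
[(array([224.81, 222.08]), [223, 216, 5, 14, 36]), (array([333.31, 245.49]), [331, 239, 5, 14, 35])]
```

View pics/c5.png

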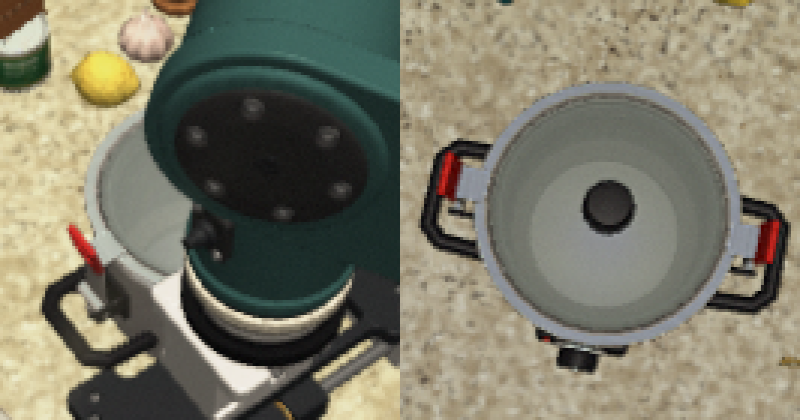

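Both tabs sit where shut clips should be: (247,237) in the scene view, and (225,222) and (333,245) in the top view, with the lid centred. Handing in.

```bash
python3 -c "
from bench import robot, cams, ticket
print(ticket.close_job())"
```

```text
the job is handed in; nothing more can be done
None
```

The lid was pushed until it dropped fully into the rim, then both clips were snapped shut on its edge. I handed the job in at about 15 s with the arm clear. While I closed the right clip, the wrist force peaked at about 105 N (limit 120 N).

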